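# Find the car wash's battery release by touch

## Robot

A 7-joint arm with a two-finger parallel gripper is mounted at the origin on the work surface. World frame = base frame: x ahead of the robot, y to its left, z up, the work surface at z = 0. Lengths are in mm, angles in rad, forces in N, time in s.
With the tool pointing down it reaches from about 400 to 875 mm from the base axis. Payload 4.4 kg.
Tool frame: the origin (TCP) lies at the very end of the fingers, on their centre line; the grasp point (between the pads) lies 19 mm behind it; z points along the fingers, y is the direction in which the jaws open and shut (so a half turn about z gives the same grasp; the last joint's range is limited). The gripper opens to 85 mm and grips with 20 to 120 N. Pads are 22 mm wide; open, the fingers measure 114 mm over their backs; the gripper's body (76 mm by 85 mm) begins 54 mm behind the grasp point. The pads swing forward as they close: fully open they stand 13 mm farther back than shut.
Start: joints at [-1.407, 0.628, 0.038, 1.517, -0.027, 0.996, -0.02], TCP at [148.032, 632.934, 192.413] pointing down, gripper open.
Joint ranges: [-3.06, 3.06], [-0.37, 2.12], [-1.25, 1.32], [0.18, 2.47], [-1.1, 4.24], [0.23, 1.98], [-2.94, 2.94]. Speed limits (rad/s): [2.57, 2.57, 3.14, 3.14, 3.14, 3.14, 3.14].

## Interface

Orientations are given as [roll, pitch, yaw] about the fixed x, y, z axes, in that order (R = Rz(yaw) Ry(pitch) Rx(roll)).
In Python, from cell import ctrl, eyes gives the robot as it stands.
- The arm moves only by the tool move_arm, never from a script. Its argument "increments" is a list of rows, each a list of 6 numbers: the shift along the tool's x, y, z in cm, then the turn, a rotation vector about the tool's x, y, z in degrees. In form: [[x, y, z, wx, wy, wz], ...]. A call has 1 to 20 rows; each row is the pose to reach, as a shift and turn from the pose commanded when the call began, along the tool's axes at that moment; what a row does not reach only later rows make up. A row lasts 1/10 s, in which the tool goes at most 50 mm and 8.59 degrees, less where a joint would pass 70% of its speed; a pose out of reach is approached as far as the arm can. A call with a gripper value outside its range is refused whole. "grip" is the opening, from -1 (shut) to 1 (fully open), set as the call begins (left out, the last holds). The fingers move at their own pace and stop on an object; the grip force is fixed at half the most. Time passes only in rows, so rows that repeat a pose let the fingers close. It gives the time, the measured TCP pose, the force and the opening at its end, in the units of the state.
- ctrl.read_state(): the state, without advancing time (a new reading comes with each control period).
- eyes.get_image(name): name is "side" or "top"; returns the picture (420x560x3 uint8, red, green, blue); there is no depth.
- eyes.calibration(name): a dict with "fx", "fy", "cx", "cy" (pixels), "pose" (4x4, takes a point from camera to world coordinates). Camera axes: x right, y up, looking along -z (the intrinsics and any distortion apply to the point x, -y, -z); pixel columns grow to the right and rows downward; lengths in mm; the calibration is good to about 2 mm. A picture is of the moment at which its call begins. calibration takes no time and is no camera call.
- ctrl.finish_job(): hands the job in, once; it reports no verdict.
The state is a dict: "clock": time; "qpos": joint angles; "qd": joint speeds; "tau": joint torques, N m; "eef_pos": TCP position; "tool_rot": TCP orientation; "force": force on the tool from outside, world axes, zero at the start; "torque": the same for the moment, N m; "width": finger opening in mm.
Only numpy, scipy, OpenCV 4.12 (cv2) and the standard library are available. Lean on these libraries where they do the work, as an engineer would, in place of code of your own. Each camera call takes 0.05 s, during which the arm holds its last target. There are 200 camera calls.

## Task

The batteries of the toy car wash are flat: open its battery compartment. Rest a closed fingertip lightly on the flat front panel, feel along it until you find the square release button that lies just below the panel's face, and press the button in with the fingertip until the battery lid springs up; then let go and leave the lid standing open. Only touch and press, never leaning hard on the plastic: nothing is picked up, and the toy vehicles, cup, cells and polish tin stay where they are.

Things in the scene. Friction and masses are not known exactly. Their poses are not given: they have to be found in the camera images.
- wash: toy car wash, blue base 280 (x) by 400 (y) by 22 mm, held by sucker feet (it does not move). Origin: centre of its underside; y runs along the panel towards the gantry, x from the panel to the pay booth, z up. White deck along its -x edge (x -140 to -50, y -195 to 195 mm). Pay booth 78 mm and water tank 74 mm high at x 75 to 140, y -190 to -55 mm
- house_top (a point): middle of the battery house's top, 70 mm above the cabinet top; the house joins the deck's back (x -50 to 60, y -195 to -30 mm of the car wash), and most of its top is the battery lid
- gantry_top (a point): middle of the top of the wash gantry, 136 mm above the cabinet top: a beam 150 (x) by 34 (y) mm on two posts across the +y end of the car wash. The turntable (radius 70 mm, top 27 mm high) lies 93 mm to its -y side
- panel_mid (a point): middle of the flat front panel, on its top face, 70 mm above the cabinet top; axes as the car wash's. Level white plastic, 66 mm wide (x) and 200 mm long (y -100 to 100 mm) between two end caps 3 mm higher; 1 mm seams part it from 11 mm rails of the panel's height along both long sides. The release button is somewhere in this panel (see release)
- release (a joint): travel of the button in m: 0 out, 0.006 fully in; moves from 1.5 N, 5 N fully in, catch lets go at 0.004, springs back. A white square cap 43 mm wide in a 46 mm square hole in the panel, its face 2.5 mm below the panel's face. Its centre lies on the panel's centre line (x 0), anywhere from y -45 to 45 mm of panel_mid, different on each toy and not reported: feel for it
- battery_lid (a joint): opening angle of the battery lid in rad: 0 shut and caught, 1.45 fully open. White plastic, 88 (x) by 112 (y) by 6 mm, flush with the house top, hinged along its +x edge. Once the button has been pressed in, its spring swings it up within about 2 s and holds it fully open. It cannot be prised open while caught
- lid_edge (a point): middle of the lid's free edge, on its upper face; when shut it lies at x -41, y -112, z 70 mm of the car wash
- hatchback: silver die-cast hatchback 108 by 44 by 39 mm standing on the turntable; origin centre of its underside, x along its length
- fire_engine: red plastic fire engine 150 by 52 by 73 mm standing off the ramp at the gantry end; origin centre of its underside, x along its length
- cup: empty white ceramic cup, 78 mm wide at the rim, 85 mm high; origin centre of its underside
- cell_pack: bundle of eight new AA cells standing upright in a card sleeve, 31 by 61 by 50 mm; origin centre of its underside
- polish_tin: round metal shoe-polish tin, 77 mm wide, 24 mm high, lying in front of the panel; origin centre of its underside

How it is judged (in metres and radians):
On the way, in this order (a step that is already met when the one before it is completed fails the run):
1. a fingertip rests on the flat panel, the button not yet pressed (contact force between the fingers and anything else above 0.3 N and value of joint release below 0.0004 m and x of the grasp point in the frame of panel_mid between -0.05 and 0.05 m and y of the grasp point in the frame of panel_mid between -0.11 and 0.11 m and z of the grasp point in the frame of panel_mid below 0.06 m), for 0.15 s.
2. the release button is pressed in by the fingers (value of joint release above 0.0025 m and contact force between the fingers and anything else above 0.5 N).
3. the battery lid has sprung open (value of joint battery_lid above 1.1 rad), for 0.1 s.
At the end, for the whole second after the job is handed in: the battery lid stands open by itself at more than 1.2 rad and at rest, the release button is let go and back out (under 1 mm of travel), and the hatchback, fire engine, cup, cells and polish tin are each within 15 mm of where it began (value of joint battery_lid above 1.2 rad and velocity of joint battery_lid below 0.1 rad/s and value of joint release below 0.001 m and distance of each of hatchback, fire_engine, cup, cell_pack, polish_tin from where it was at the start of the episode below 0.015 m); the robot touches nothing.
It fails at once if the hatchback, fire engine, cup, cells or polish tin is lifted, carried or shoved by more than 20 mm (distance of any of hatchback, fire_engine, cup, cell_pack, polish_tin from where it was at the start of the episode above 0.02 m).
It fails at once if the fingers lean on something with more than 45 N (contact force between the fingers and anything else above 45 N).
It also fails if it takes over 58 s, if anything falls off the work surface, if the arm or the gripper's body presses on something with over 40 N, if the wrist force passes 120 N, or if a joint passes its speed limit or range.

## Working session

There is one attempt and no reset: what is moved stays moved. The work goes in short steps, Python scripts to look and compute and a tool call to move; the robot and the scene stay as the last step left them, time stands still between calls to the robot, and variables do not carry over. Pictures are saved under pics/ and viewed, about 8 in all and at most 12, crops included, and the job is handed in when it is done.

Besides the shell and the picture viewer there is one more tool, called after "Request:" in YAML: its name, and indented under it one key for each argument. move_arm: Moves the arm, as the interface text tells. Its arguments: {"type":"object","properties":{"increments":{"type":"array","items":{"type":"array","items":{"type":"number"}}},"grip":{"type":"number"}},"required":["increments"]}

```bash
mkdir -p pics; ls
python3 - <<'E'
from cell import ctrl, eyes
import cv2, json
for n in("side","top"):
    cv2.imwrite(f"pics/{n}0.png",eyes.get_image(n)[:,:,::-1])
    c=eyes.calibration(n);print({k:(v.tolist() if hasattr(v,'tolist') else v) for k,v in c.items()})
print(ctrl.read_state())
E
```

```text
pics
{'fx': 503.9367428016009, 'fy': 503.9367428016009, 'cx': 268.4334051760654, 'cy': 213.2351584088771, 'pose': [[0.946652463175664, 0.2086332994844764, -0.24560386867813913, 238.5987695735695], [-0.32214531325280726, 0.5926657050905643, -0.7382206710454231, -1035.774430101557], [-0.008456424344751195, 0.7779585518237621, 0.6282586891811179, 1000.4055691052214], [0.0, 0.0, 0.0, 1.0]]}
{'fx': 403.0495459658597, 'fy': 403.0495459658597, 'cx': 279.49630920427956, 'cy': 212.1527375614493, 'pose': [[-0.09788890076879081, 0.9744971404271634, -0.20192346670349862, 376.50255178903615], [-0.9951847581043562, -0.09483097392838853, 0.024786763011068386, 18.59259476233324], [0.005006030668242638, 0.20337750535168433, 0.9790876007660775, 1176.1008403030448], [0.0, 0.0, 0.0, 1.0]]}
{'clock': 0.1, 'qpos': array([-1.40676716,  0.62924906,  0.03842216,  1.51823381, -0.02702504,
        0.99630913, -0.01999444]), 'qd': array([-0.0019923 , -0.00208543, -0.00063742, -0.00256814,  0.00020205,
       -0.00056681,  0.00154825]), 'tau': array([ 3.75060481e-03, -5.64544344e+01,  1.23080984e+00, -1.93977445e+01,
        1.12594044e-02,  5.42789086e-03, -1.70851212e-05]), 'eef_pos': array([147.88693514, 632.32654896, 191.5945816 ]), 'tool_rot': array([-3.13990997e+00, -1.83041317e-05,  2.91177447e+00]), 'force': array([-0.34164201,  0.94900748, -0.28516534]), 'torque': array([-0.04744549,  0.00344477,  0.02927541]), 'width': 85.39580174688699}
```

View pics/top0.png

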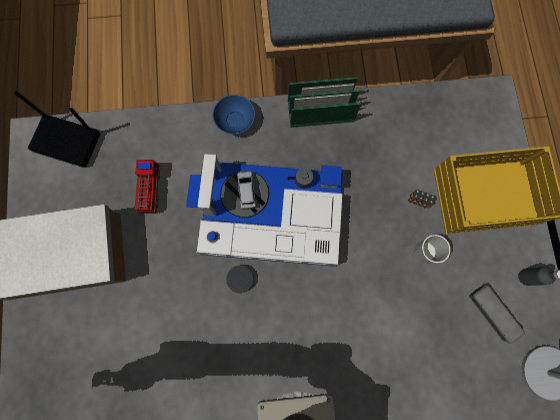

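View pics/side0.png

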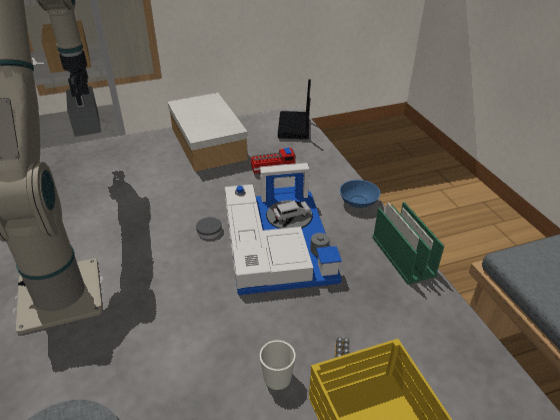

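The top view shows the wash at (197–343, 155–265), with the front deck at rows 222–264 and a square outline near (284,244). The tin is at (240,278). The side view agrees. I'll enlarge the deck to measure it.

```bash
cat > h.py <<'E'
import numpy as np, cv2
from cell import ctrl, eyes
def px2w(n,u,v,z):
    c=eyes.calibration(n);T=np.array(c['pose'])
    d=T[:3,:3]@np.array([(u-c['cx'])/c['fx'],-(v-c['cy'])/c['fy'],-1]);o=T[:3,3]
    return o+d*(z-o[2])/d[2]
def w2px(n,p):
    c=eyes.calibration(n);T=np.array(c['pose'])
    q=T[:3,:3].T@(np.array(p)-T[:3,3]);return c['cx']+c['fx']*q[0]/-q[2],c['cy']+c['fy']*q[1]/q[2]
E
python3 - <<'E'
from h import *
a=cv2.imread('pics/top0.png')[180:275,190:350];a=cv2.resize(a,None,fx=5,fy=5,interpolation=cv2.INTER_CUBIC)
a=np.clip((a.astype(float)-90)*1.5,0,255) if 0 else a
cv2.imwrite('pics/t1.png',a)
b=cv2.imread('pics/side0.png')[175:295,215:345];b=cv2.resize(b,None,fx=5,fy=5,interpolation=cv2.INTER_CUBIC)
cv2.imwrite('pics/s1.png',b)
print(w2px('top',[148,632,192]),w2px('side',[148,632,192]))
E
```

```text
(np.float64(14.566638214089608), np.float64(427.03577399044775)) (np.float64(87.56239573396866), np.float64(113.25197089842236))
```

View pics/t1.png

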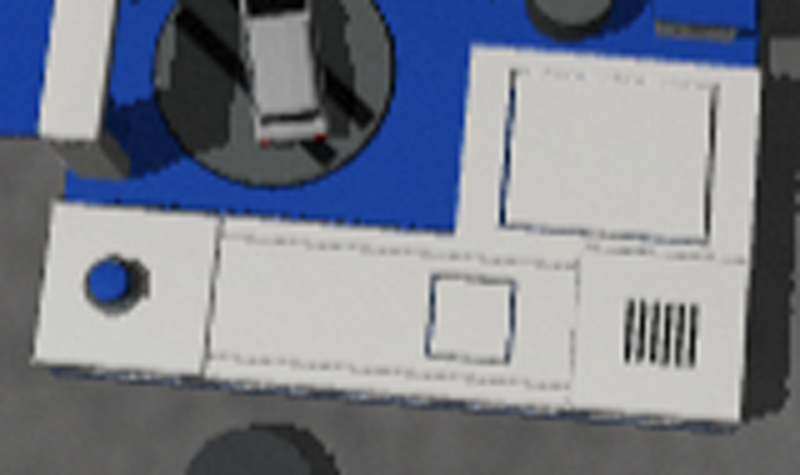

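View pics/s1.png

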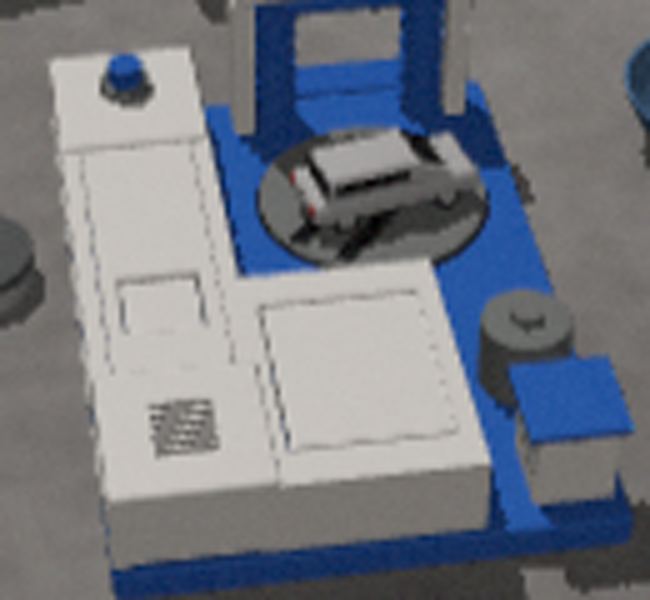

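The crops show the panel corners at about (218,235), (205,357), (573,388) and (578,265) in the 5x top crop. A square outline is at (433,275), (515,280), (510,362), (427,355). The side view shows the same square.

Run:
```python
from h import *
T=lambda u,v,z=70:px2w('top',190+(u+.5)/5-.5,180+(v+.5)/5-.5,z)
S=lambda u,v,z=70:px2w('side',215+(u+.5)/5-.5,175+(v+.5)/5-.5,z)
np.set_printoptions(precision=1,suppress=True)
# deck outer corners z=73 approx: wash (-50,195),(-140,195),(-140,-195)
D=np.array([T(55,202,73),T(37,360,73),T(742,422,73),T(470,45),T(762,68),T(757,258,71)])
W=np.array([[-50,195],[-140,195],[-140,-195],[60,-30],[60,-195],[-50,-195]])
P=np.array([T(218,235),T(205,357),T(573,388),T(578,265)])
WP=np.array([[-62,100],[-128,100],[-128,-100],[-62,-100]])
Ds=np.array([S(190,48,73),S(50,62,73),S(107,500,73),S(432,260),S(490,465)])
def fit(w,m):
    wc,mc=w.mean(0),m.mean(0);H=(w-wc).T@(m-mc);U,_,V=np.linalg.svd(H);R=V.T@U.T
    t=mc-R@wc;print('yaw',np.arctan2(R[1,0],R[0,0]),'t',t,'res',(w@R.T+t-m).round(1).tolist());return R,t
R,t=fit(W,D[:,:2]);Rs,ts=fit(W[:5],Ds[:,:2])
B=np.array([T(433,275),T(515,280),T(510,362),T(427,355)]);Bs=np.array([S(117,285),S(197,275),S(207,325)])
for r,tt,b,p in((R,t,B,P),(Rs,ts,Bs,None)):
    print('button corners in wash',((b[:,:2]-tt)@r).tolist(), 'panelmid', (r@[-95,0]+tt))
    if p is not None: print('panel corners',((p[:,:2]-tt)@r).tolist())
```

```text
yaw -0.18000872876836882 t [618.  11.] res [[0.6, 0.5], [-1.0, 1.7], [0.4, -2.0], [0.2, -1.6], [0.1, -0.6], [-0.3, 2.0]]
yaw -0.18340153769510745 t [615.6   9.2] res [[1.0, 1.4], [-0.2, 2.9], [-0.7, -2.8], [-1.1, -0.7], [1.0, -0.8]]
button corners in wash [[-73.56699800552968, -18.522151289794838], [-72.60088333499183, -64.02607582123271], [-118.16241241012096, -64.71038971012003], [-118.08266618529834, -18.944002247471506]] panelmid [524.5  28. ]
panel corners [[-61.06383134525108, 102.50788614421599], [-129.2282078109463, 102.47727824021617], [-129.5364993204613, -100.20562781433357], [-61.33601853475918, -98.2405228690065]]
button corners in wash [[-118.31318489467738, -23.119433859526588], [-72.75307918369609, -21.495894941655024], [-72.45153669823156, -64.29251761700203]] panelmid [522.2  26.5]
```

The panel is at about (523.5, 27) with yaw −0.181. The visible square fits a 46 mm hole, centred near y ≈ −42 in the panel frame. I'll move above the panel at about y +20 with the fingers shut.

Request:
move_arm:
  increments:
    - [-1.2, -1.2, 0, 0, 0, 0]
    - [-3.5, -3.4, 0, 0, 0, 0]
    - [-6.5, -6.3, 0, 0, 0, 0]
    - [-9.5, -9.2, 0, 0, 0, -0.5]
    - [-12.5, -12.0, 0, 0, 0, -0.5]
    - [-15.6, -15.0, 0, 0, 0, -1]
    - [-18.7, -18.0, 0, 0, 0, -1]
    - [-21.8, -21.0, 0, 0, 0, -1]
    - [-24.9, -24.0, 0, 0, 0, -1.5]
    - [-28.0, -27.0, 0, 0, 0, -1.5]
    - [-31.1, -30.0, 0, 0, 0, -2]
    - [-34.2, -33.0, 0, 0, 0, -2]
    - [-37.3, -36.0, 0, 0, 0, -2]
    - [-40.4, -39.0, 0, 0, 0, -2.5]
    - [-43.5, -42.0, 0, 0, 0, -2.8]
    - [-46.5, -44.8, 0, 0, 0, -2.8]
    - [-48.8, -47.0, 0, 0, 0, -2.8]
    - [-50.2, -48.4, 0, 0, 0, -2.8]
    - [-50.2, -48.4, 0, 0, 0, -2.8]
    - [-50.2, -48.4, 0, 0, 0, -2.8]
  grip: -1

```text
clock: 2.1
eef_pos: [525.9, 47.7, 192.0]
tool_rot: [3.141, -0.001, 2.96]
force: [-1.1, 0.3, -0.1]
width: 0.0
```

Request:
move_arm:
  increments:
    - [0, 0, 1.5, 0, 0, 0]
    - [0, 0, 4, 0, 0, 0]
    - [0, 0, 6.5, 0, 0, 0]
    - [0, 0, 9, 0, 0, 0]
    - [0, 0, 10.3, 0, 0, 0]
    - [0, 0, 10.8, 0, 0, 0]
    - [0, 0, 10.8, 0, 0, 0]
    - [0, 0, 10.8, 0, 0, 0]

```text
clock: 2.9
eef_pos: [526.9, 48.1, 85.1]
tool_rot: [3.141, 0.001, 2.962]
force: [0.4, 0.3, 0.2]
width: -0.0
```

Run:
```python
from h import *
s=ctrl.read_state();print(s['eef_pos'],s['force'])
a=eyes.get_image('side')[150:300,190:350];cv2.imwrite('pics/s2.png',cv2.resize(a,None,fx=4,fy=4,interpolation=cv2.INTER_CUBIC)[:,:,::-1])
```

```text
[526.88209629  48.12680827  85.07907664] [0.40643105 0.25195214 0.2328345 ]
```

View pics/s2.png

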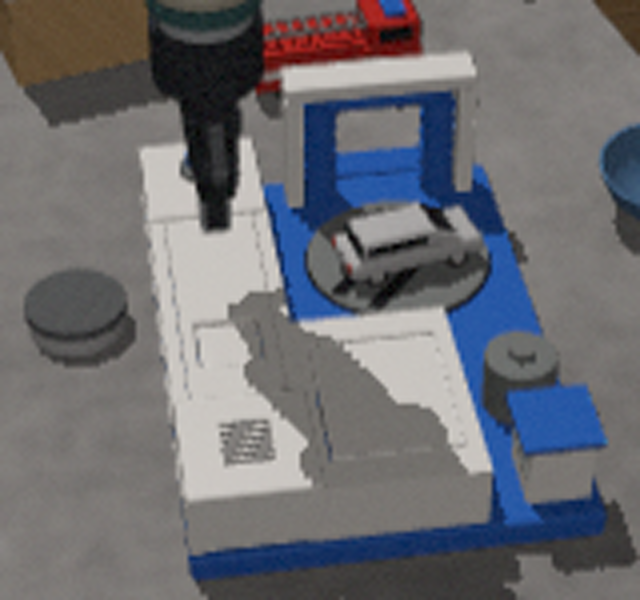

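The side crop shows the closed fingertip at (215,228), over the middle of the panel and beyond the button. Next I'll lower it slowly.

Request:
move_arm:
  increments:
    - [0, 0, 0.4, 0, 0, 0]
    - [0, 0, 0.8, 0, 0, 0]
    - [0, 0, 1.1, 0, 0, 0]
    - [0, 0, 1.2, 0, 0, 0]
    - [0, 0, 1.3, 0, 0, 0]
    - [0, 0, 1.4, 0, 0, 0]
    - [0, 0, 1.4, 0, 0, 0]
    - [0, 0, 1.4, 0, 0, 0]

```text
clock: 3.75
eef_pos: [526.6, 47.3, 70.4]
tool_rot: [3.142, 0.0, 2.961]
force: [-0.1, -0.1, -0.2]
width: 0.0
```

Request:
move_arm:
  increments:
    - [0, 0, 0.03, 0, 0, 0]
    - [0, 0, 0.06, 0, 0, 0]
    - [0, 0, 0.1, 0, 0, 0]
    - [0, 0, 0.1, 0, 0, 0]
    - [0, 0, 0.1, 0, 0, 0]

```text
clock: 4.25
eef_pos: [526.6, 47.3, 69.4]
tool_rot: [3.142, -0.0, 2.961]
force: [0.3, 0.7, -0.1]
width: -0.1
```

Request:
move_arm:
  increments:
    - [0, 0, 0.03, 0, 0, 0]
    - [0, 0, 0.06, 0, 0, 0]
    - [0, 0, 0.1, 0, 0, 0]
    - [0, 0, 0.1, 0, 0, 0]
    - [0, 0, 0.1, 0, 0, 0]

```text
clock: 4.75
eef_pos: [526.6, 47.3, 68.4]
tool_rot: [3.142, -0.0, 2.961]
force: [-0.5, 0.3, 0.4]
width: -0.1
```

Request:
move_arm:
  increments:
    - [0, 0, 0.03, 0, 0, 0]
    - [0, 0, 0.06, 0, 0, 0]
    - [0, 0, 0.1, 0, 0, 0]
    - [0, 0, 0.1, 0, 0, 0]
    - [0, 0, 0.1, 0, 0, 0]

```text
clock: 5.25
eef_pos: [526.6, 47.3, 67.4]
tool_rot: [-3.142, -0.0, 2.961]
force: [-0.5, 0.1, -0.1]
width: -0.1
```

Request:
move_arm:
  increments:
    - [0, 0, 0.03, 0, 0, 0]
    - [0, 0, 0.05, 0, 0, 0]
    - [0, 0, 0.05, 0, 0, 0]
    - [0, 0, 0.05, 0, 0, 0]

```text
clock: 5.65
eef_pos: [526.6, 47.3, 66.9]
tool_rot: [3.142, -0.0, 2.961]
force: [0.1, 0.7, -0.1]
width: -0.5
```

Request:
move_arm:
  increments:
    - [0, 0, 0.03, 0, 0, 0]
    - [0, 0, 0.05, 0, 0, 0]
    - [0, 0, 0.05, 0, 0, 0]
    - [0, 0, 0.05, 0, 0, 0]

```text
clock: 6.05
eef_pos: [526.6, 47.3, 66.4]
tool_rot: [3.142, -0.0, 2.961]
force: [-0.6, -0.4, -0.3]
width: 0.2
```

Run:
```python
from h import *
a=eyes.get_image('side')[170:270,200:320];a=cv2.resize(a,None,fx=6,fy=6,interpolation=cv2.INTER_CUBIC)[:,:,::-1]
cv2.imwrite('pics/s3.png',a)
s=ctrl.read_state();print(s)
for z in(66,70):
  u,v=w2px('side',[526.6,47.3,z]);print((u-200)*6,(v-170)*6)
```

```text
{'clock': 6.1, 'qpos': array([-0.18380402,  0.64189582,  0.06173422,  1.97026855, -0.07298693,
        0.53150548,  1.31849365]), 'qd': array([-0.00025732,  0.00120144, -0.00052673,  0.00018861, -0.00108782,
       -0.00044508,  0.00130043]), 'tau': array([ 1.03075199e-04, -4.92400861e+01,  1.50186650e+00, -1.16647634e+01,
        6.79539618e-03,  1.56245846e-03,  5.97404664e-06]), 'eef_pos': array([526.58218794,  47.31228391,  66.40289768]), 'tool_rot': array([ 3.14157188e+00, -5.76896872e-06,  2.96067803e+00]), 'force': array([-0.10265942, -0.14413339, -0.58477198]), 'torque': array([-0.00450235,  0.00719607, -0.02590575]), 'width': 0.25830016131723627}
268.7516678864144 311.1578762317233
268.4363383468341 304.7797817017255
```

View pics/s3.png

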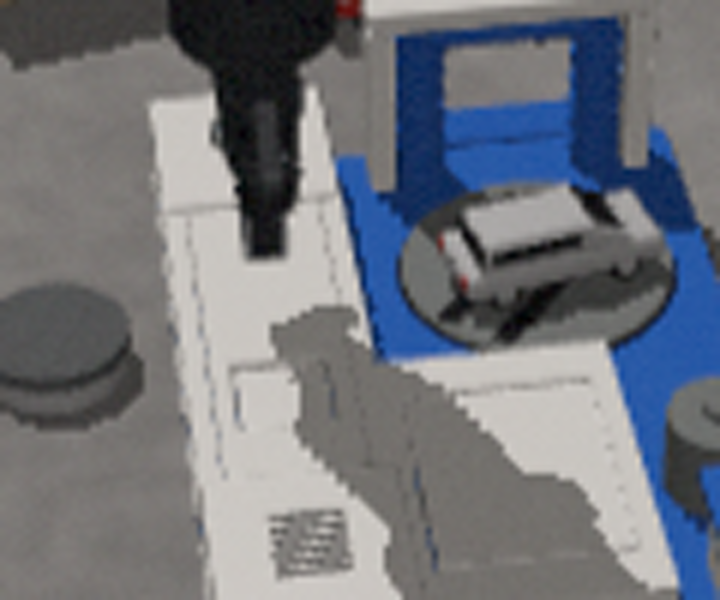

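The picture shows the fingertip at (265,258), but it should project to (268,311) at this pose. Its shadow, starting near (315,315), is still detached, and no force is felt. So the tip is about 20–30 mm above the panel, whatever the reported TCP height says. I'll trust the touch and the pictures over that number and go on down in careful stages.

Request:
move_arm:
  increments:
    - [0, 0, 0.2, 0, 0, 0]
    - [0, 0, 0.4, 0, 0, 0]
    - [0, 0, 0.6, 0, 0, 0]
    - [0, 0, 0.8, 0, 0, 0]
    - [0, 0, 1.0, 0, 0, 0]
    - [0, 0, 1.0, 0, 0, 0]

```text
clock: 6.7
eef_pos: [526.3, 47.3, 56.0]
tool_rot: [-3.141, -0.001, 2.961]
force: [1.0, -0.4, 0.3]
width: 0.2
```

Run:
```python
from h import *
a=eyes.get_image('side')[170:270,200:320];b=eyes.get_image('top')[170:290,180:350]
a=cv2.resize(a,(480,400),interpolation=cv2.INTER_CUBIC)[:,:,::-1];b=cv2.resize(b,None,fx=4,fy=4,interpolation=cv2.INTER_CUBIC)[:,:,::-1][:,:320] if 0 else cv2.resize(b,(320,226))[:,:,::-1]
c=np.zeros((400,800,3),np.uint8);c[:,:480]=a;c[:226,480:]=b
cv2.imwrite('pics/s4.png',c);print(ctrl.read_state()['force'])
```

```text
[ 0.51829604 -0.55744206 -0.15381896]
```

View pics/s4.png

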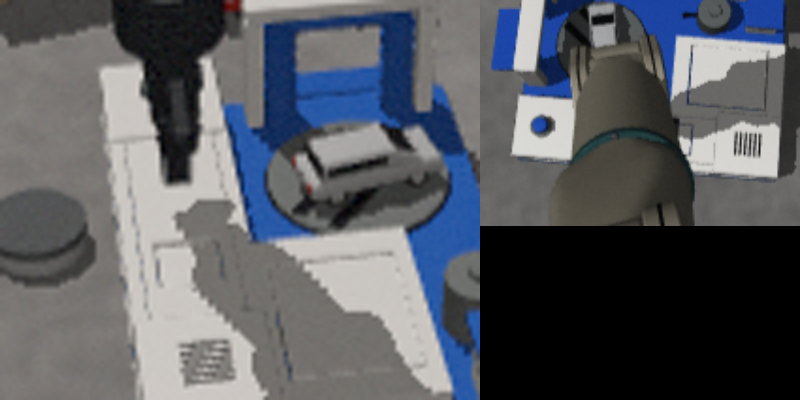

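The tip is at (176,184) and the shadow starts about 5 px (original scale) below it. That leaves roughly 11–18 mm to go, with no force yet.

Request:
move_arm:
  increments:
    - [0, 0, 0.2, 0, 0, 0]
    - [0, 0, 0.4, 0, 0, 0]
    - [0, 0, 0.5, 0, 0, 0]
    - [0, 0, 0.6, 0, 0, 0]
    - [0, 0, 0.6, 0, 0, 0]

```text
clock: 7.3
eef_pos: [526.5, 47.3, 50.2]
tool_rot: [-3.142, -0.0, 2.961]
force: [0.2, -0.8, 0.0]
width: 0.2
```

Request:
move_arm:
  increments:
    - [0, 0, 0.05, 0, 0, 0]
    - [0, 0, 0.1, 0, 0, 0]
    - [0, 0, 0.15, 0, 0, 0]
    - [0, 0, 0.15, 0, 0, 0]

```text
clock: 7.7
eef_pos: [526.5, 47.3, 48.8]
tool_rot: [-3.142, -0.0, 2.961]
force: [-0.5, -0.2, 0.4]
width: 0.3
```

Request:
move_arm:
  increments:
    - [0, 0, 0.05, 0, 0, 0]
    - [0, 0, 0.1, 0, 0, 0]
    - [0, 0, 0.15, 0, 0, 0]
    - [0, 0, 0.15, 0, 0, 0]

```text
clock: 8.1
eef_pos: [526.5, 47.3, 47.3]
tool_rot: [-3.142, -0.0, 2.961]
force: [-0.9, 0.1, 0.5]
width: -0.2
```

Request:
move_arm:
  increments:
    - [0, 0, 0.05, 0, 0, 0]
    - [0, 0, 0.1, 0, 0, 0]
    - [0, 0, 0.1, 0, 0, 0]
    - [0, 0, 0.1, 0, 0, 0]

```text
clock: 8.5
eef_pos: [526.6, 47.3, 46.4]
tool_rot: [-3.142, -0.0, 2.961]
force: [0.1, -0.1, -0.5]
width: 0.1
```

Request:
move_arm:
  increments:
    - [0, 0, 0.05, 0, 0, 0]
    - [0, 0, 0.1, 0, 0, 0]
    - [0, 0, 0.1, 0, 0, 0]
    - [0, 0, 0.1, 0, 0, 0]

```text
clock: 8.9
eef_pos: [526.6, 47.3, 45.4]
tool_rot: [-3.142, -0.0, 2.961]
force: [0.9, -0.3, -0.4]
width: 0.3
```

Request:
move_arm:
  increments:
    - [0, 0, 0.05, 0, 0, 0]
    - [0, 0, 0.1, 0, 0, 0]
    - [0, 0, 0.1, 0, 0, 0]
    - [0, 0, 0.1, 0, 0, 0]

```text
clock: 9.3
eef_pos: [526.5, 47.3, 44.4]
tool_rot: [-3.142, -0.0, 2.961]
force: [0.5, 0.3, -1.2]
width: -0.0
```

Request:
move_arm:
  increments:
    - [0, 0, 0.05, 0, 0, 0]
    - [0, 0, 0.1, 0, 0, 0]
    - [0, 0, 0.1, 0, 0, 0]
    - [0, 0, 0.1, 0, 0, 0]

```text
clock: 9.7
eef_pos: [526.6, 47.3, 43.4]
tool_rot: [-3.142, -0.0, 2.961]
force: [0.1, 0.5, 0.4]
width: 0.1
```

Request:
move_arm:
  increments:
    - [0, 0, 0.05, 0, 0, 0]
    - [0, 0, 0.1, 0, 0, 0]
    - [0, 0, 0.15, 0, 0, 0]
    - [0, 0, 0.15, 0, 0, 0]

```text
clock: 10.1
eef_pos: [526.5, 47.3, 41.8]
tool_rot: [-3.142, -0.0, 2.961]
force: [-0.5, -0.9, -0.1]
width: 0.1
```

Run:
```python
from h import *
a=eyes.get_image('side')[190:250,215:295]
a=cv2.resize(a,None,fx=8,fy=8,interpolation=cv2.INTER_CUBIC)[:,:,::-1]
cv2.imwrite('pics/s5.png',a);print([ctrl.read_state()['force'] for _ in range(2)],w2px('side',[526.5,47.3,70]))
```

```text
[array([ 0.0937837 , -0.14107751,  0.37019441]), array([ 0.0937837 , -0.14107751,  0.37019441])] (np.float64(244.70619790198836), np.float64(220.8039849460505))
```

View pics/s5.png

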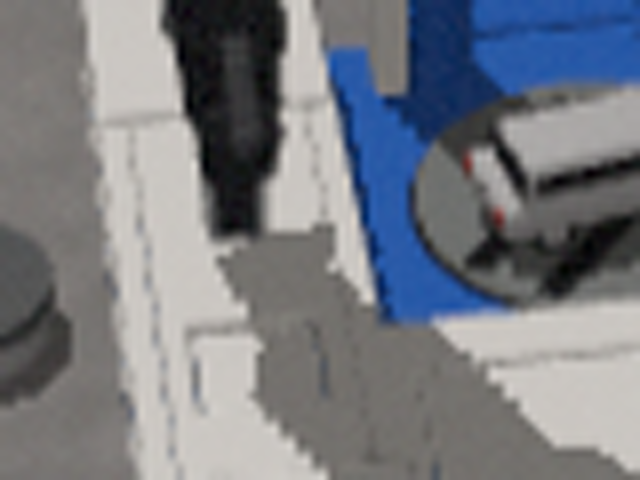

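The tip at (238,238) has nearly met its shadow, so contact should come within about 2–4 mm.

Request:
move_arm:
  increments:
    - [0, 0, 0.03, 0, 0, 0]
    - [0, 0, 0.07, 0, 0, 0]
    - [0, 0, 0.1, 0, 0, 0]
    - [0, 0, 0.1, 0, 0, 0]

```text
clock: 10.55
eef_pos: [526.5, 47.3, 40.8]
tool_rot: [-3.142, -0.0, 2.961]
force: [-0.0, -0.5, -0.7]
width: -0.1
```

Request:
move_arm:
  increments:
    - [0, 0, 0.03, 0, 0, 0]
    - [0, 0, 0.06, 0, 0, 0]
    - [0, 0, 0.1, 0, 0, 0]
    - [0, 0, 0.1, 0, 0, 0]

```text
clock: 10.95
eef_pos: [526.6, 47.3, 39.8]
tool_rot: [-3.142, -0.0, 2.961]
force: [0.6, 0.3, -0.2]
width: -0.3
```

Request:
move_arm:
  increments:
    - [0, 0, 0.03, 0, 0, 0]
    - [0, 0, 0.06, 0, 0, 0]
    - [0, 0, 0.1, 0, 0, 0]
    - [0, 0, 0.1, 0, 0, 0]

```text
clock: 11.35
eef_pos: [526.5, 47.3, 38.8]
tool_rot: [-3.142, -0.0, 2.961]
force: [0.2, 0.2, -0.6]
width: -0.2
```

Request:
move_arm:
  increments:
    - [0, 0, 0.03, 0, 0, 0]
    - [0, 0, 0.06, 0, 0, 0]
    - [0, 0, 0.1, 0, 0, 0]
    - [0, 0, 0.1, 0, 0, 0]

```text
clock: 11.75
eef_pos: [526.5, 47.3, 37.8]
tool_rot: [-3.142, -0.0, 2.961]
force: [0.3, -0.4, -0.2]
width: -0.2
```

Request:
move_arm:
  increments:
    - [0, 0, 0.03, 0, 0, 0]
    - [0, 0, 0.06, 0, 0, 0]
    - [0, 0, 0.1, 0, 0, 0]
    - [0, 0, 0.1, 0, 0, 0]

```text
clock: 12.15
eef_pos: [526.5, 47.3, 36.8]
tool_rot: [-3.142, -0.0, 2.961]
force: [0.5, -0.6, -0.2]
width: -0.1
```

Request:
move_arm:
  increments:
    - [0, 0, 0.03, 0, 0, 0]
    - [0, 0, 0.06, 0, 0, 0]
    - [0, 0, 0.1, 0, 0, 0]
    - [0, 0, 0.1, 0, 0, 0]

```text
clock: 12.55
eef_pos: [526.5, 47.3, 35.8]
tool_rot: [-3.142, -0.0, 2.961]
force: [-0.6, 1.0, -0.2]
width: 0.1
```

Request:
move_arm:
  increments:
    - [0, 0, 0.03, 0, 0, 0]
    - [0, 0, 0.06, 0, 0, 0]
    - [0, 0, 0.1, 0, 0, 0]
    - [0, 0, 0.1, 0, 0, 0]

```text
clock: 12.95
eef_pos: [526.5, 47.3, 34.8]
tool_rot: [-3.142, -0.0, 2.961]
force: [-0.3, 0.0, -0.2]
width: -0.0
```

Run:
```python
from h import *
a=eyes.get_image('side')[190:250,215:295]
a=cv2.resize(a,None,fx=8,fy=8,interpolation=cv2.INTER_CUBIC)[:,:,::-1]
cv2.imwrite('pics/s6.png',a);s=ctrl.read_state();print(s['force'],s['tau'])
```

```text
[-0.42223392  0.72606847 -0.71787645] [-4.91405281e-04 -5.04771566e+01  1.49132218e+00 -1.02326506e+01
  5.66279501e-03 -1.96638698e-04  8.13701490e-05]
```

View pics/s6.png

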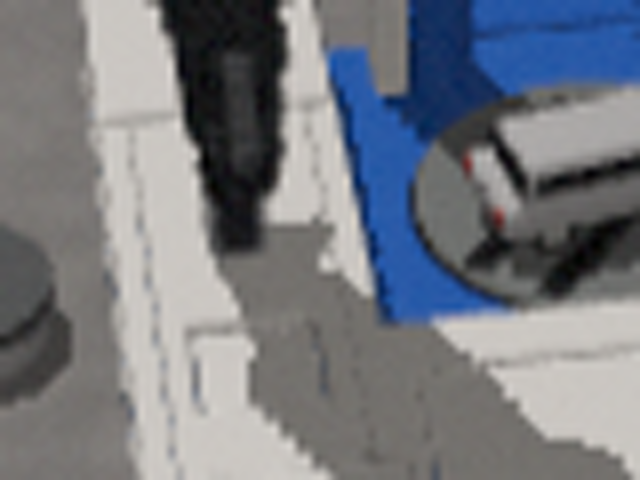

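The tip is at (238,250) and now overlaps the top of its shadow, so contact is very close.

Request:
move_arm:
  increments:
    - [0, 0, 0.03, 0, 0, 0]
    - [0, 0, 0.06, 0, 0, 0]
    - [0, 0, 0.08, 0, 0, 0]
    - [0, 0, 0.08, 0, 0, 0]

```text
clock: 13.4
eef_pos: [526.5, 47.3, 34.1]
tool_rot: [-3.142, -0.0, 2.961]
force: [0.0, -0.3, -0.1]
width: -0.2
```

Request:
move_arm:
  increments:
    - [0, 0, 0.03, 0, 0, 0]
    - [0, 0, 0.06, 0, 0, 0]
    - [0, 0, 0.08, 0, 0, 0]
    - [0, 0, 0.08, 0, 0, 0]

```text
clock: 13.8
eef_pos: [526.6, 47.3, 33.3]
tool_rot: [3.142, -0.0, 2.961]
force: [-0.2, 0.2, 0.5]
width: 0.2
```

Request:
move_arm:
  increments:
    - [0, 0, 0.03, 0, 0, 0]
    - [0, 0, 0.06, 0, 0, 0]
    - [0, 0, 0.08, 0, 0, 0]
    - [0, 0, 0.08, 0, 0, 0]

```text
clock: 14.2
eef_pos: [526.5, 47.3, 32.4]
tool_rot: [-3.142, -0.0, 2.961]
force: [-0.0, -0.4, -0.8]
width: 0.1
```

Request:
move_arm:
  increments:
    - [0, 0, 0.03, 0, 0, 0]
    - [0, 0, 0.06, 0, 0, 0]
    - [0, 0, 0.08, 0, 0, 0]
    - [0, 0, 0.08, 0, 0, 0]

```text
clock: 14.6
eef_pos: [526.5, 47.3, 31.6]
tool_rot: [3.142, -0.0, 2.961]
force: [0.0, 0.4, -0.2]
width: -0.1
```

Request:
move_arm:
  increments:
    - [0, 0, 0.03, 0, 0, 0]
    - [0, 0, 0.06, 0, 0, 0]
    - [0, 0, 0.08, 0, 0, 0]
    - [0, 0, 0.08, 0, 0, 0]

```text
clock: 15.0
eef_pos: [526.6, 47.3, 31.2]
tool_rot: [3.141, 0.0, 2.961]
force: [-0.5, 0.1, 4.5]
width: -0.1
```

Contact: 4.5 N at a reported z of 31.2, so the z reading is about 39 mm off. I'll ease the load slightly, hold, then slide lightly along the panel towards −y.

Request:
move_arm:
  increments:
    - [0, 0, -0.01, 0, 0, 0]
    - [0, 0, -0.01, 0, 0, 0]
    - [0, 0, -0.01, 0, 0, 0]
    - [0, 0, -0.01, 0, 0, 0]

```text
clock: 15.4
eef_pos: [526.6, 47.3, 31.2]
tool_rot: [3.142, 0.0, 2.961]
force: [-0.6, -0.8, 5.6]
width: 0.2
```

Request:
move_arm:
  increments:
    - [0, -0.3, 0, 0, 0, 0]
    - [0, -0.7, 0, 0, 0, 0]
    - [0, -1.1, 0, 0, 0, 0]
    - [0, -1.5, 0, 0, 0, 0]
    - [0, -1.5, 0, 0, 0, 0]

```text
clock: 15.9
eef_pos: [524.2, 31.8, 31.2]
tool_rot: [-3.142, 0.001, 2.96]
force: [0.5, 2.5, 5.7]
width: 0.2
```

Request:
move_arm:
  increments:
    - [0, -0.4, 0, 0, 0, 0]
    - [0, -0.8, 0, 0, 0, 0]
    - [0, -1.2, 0, 0, 0, 0]
    - [0, -1.5, 0, 0, 0, 0]
    - [0, -1.5, 0, 0, 0, 0]

```text
clock: 16.4
eef_pos: [521.5, 17.2, 31.2]
tool_rot: [3.142, 0.001, 2.96]
force: [0.0, 1.3, 5.4]
width: 0.1
```

Request:
move_arm:
  increments:
    - [0, -0.3, 0, 0, 0, 0]
    - [0, -0.6, 0, 0, 0, 0]
    - [0, -0.9, 0, 0, 0, 0]
    - [0, -1.2, 0, 0, 0, 0]
    - [0, -1.2, 0, 0, 0, 0]

```text
clock: 16.9
eef_pos: [519.1, 5.3, 31.1]
tool_rot: [-3.141, 0.0, 2.96]
force: [1.3, 0.9, 5.7]
width: 0.2
```

Request:
move_arm:
  increments:
    - [0, -0.3, 0, 0, 0, 0]
    - [0, -0.6, 0, 0, 0, 0]
    - [0, -0.8, 0, 0, 0, 0]
    - [0, -0.8, 0, 0, 0, 0]

```text
clock: 17.3
eef_pos: [516.8, -3.0, 30.6]
tool_rot: [-3.141, -0.001, 2.959]
force: [-0.2, -1.0, 0.4]
width: -0.2
```

Request:
move_arm:
  increments:
    - [0, -0.2, 0, 0, 0, 0]
    - [0, -0.4, 0, 0, 0, 0]
    - [0, -0.6, 0, 0, 0, 0]
    - [0, -0.6, 0, 0, 0, 0]

```text
clock: 17.7
eef_pos: [516.4, -8.2, 31.0]
tool_rot: [-3.141, -0.0, 2.96]
force: [-0.8, -0.6, -0.3]
width: -0.3
```

The force vanished at a panel y of about −31, so the tip is over the recess, which agrees with the picture. I'll centre it and press.

Request:
move_arm:
  increments:
    - [0, -0.3, 0, 0, 0, 0]
    - [0, -0.6, 0, 0, 0, 0]
    - [0, -0.6, 0.1, 0, 0, 0]
    - [0, -0.6, 0.2, 0, 0, 0]
    - [0, -0.6, 0.3, 0, 0, 0]
    - [0, -0.6, 0.3, 0, 0, 0]

```text
clock: 18.3
eef_pos: [515.4, -13.7, 28.0]
tool_rot: [-3.141, -0.0, 2.961]
force: [-0.9, -0.5, 1.9]
width: 0.1
```

Request:
move_arm:
  increments:
    - [0, 0, 0.1, 0, 0, 0]
    - [0, 0, 0.2, 0, 0, 0]
    - [0, 0, 0.3, 0, 0, 0]
    - [0, 0, 0.4, 0, 0, 0]
    - [0, 0, 0.45, 0, 0, 0]
    - [0, 0, 0.45, 0, 0, 0]
    - [0, 0, 0.45, 0, 0, 0]

```text
clock: 19.0
eef_pos: [515.5, -13.8, 23.6]
tool_rot: [-3.142, 0.0, 2.961]
force: [-0.9, -0.3, 3.9]
width: -0.1
```

1.9 N at first touch and 3.9 N at about 5 mm of travel, which is past the catch. Now I'll lift off.

Request:
move_arm:
  increments:
    - [0, 0, -0.3, 0, 0, 0]
    - [0, 0, -0.8, 0, 0, 0]
    - [0, 0, -1.5, 0, 0, 0]
    - [0, 0, -3, 0, 0, 0]
    - [0, 0, -5, 0, 0, 0]
    - [0, 0, -7, 0, 0, 0]
    - [0, 0, -9, 0, 0, 0]
    - [0, 0, -11, 0, 0, 0]
    - [0, 0, -12, 0, 0, 0]
    - [0, 0, -12, 0, 0, 0]
    - [0, 0, -12, 0, 0, 0]
    - [0, 0, -12, 0, 0, 0]
    - [0, 0, -12, 0, 0, 0]
    - [0, 0, -12, 0, 0, 0]
    - [0, 0, -12, 0, 0, 0]
    - [0, 0, -12, 0, 0, 0]
    - [0, 0, -12, 0, 0, 0]
    - [0, 0, -12, 0, 0, 0]
    - [0, 0, -12, 0, 0, 0]
    - [0, 0, -12, 0, 0, 0]

```text
clock: 21.0
eef_pos: [515.4, -13.7, 143.5]
tool_rot: [3.142, 0.0, 2.961]
force: [-0.4, 0.4, 0.5]
width: 0.0
```

Run:
```python
from h import *
a=eyes.get_image('side');cv2.imwrite('pics/s7.png',cv2.resize(a[140:400,190:470],None,fx=2.2,fy=2.2,interpolation=cv2.INTER_CUBIC)[:,:,::-1])
s=ctrl.read_state();print(s['eef_pos'],s['force'])
```

```text
[515.44219638 -13.70022798 143.52637688] [-0.60253163  0.28881066  0.51889946]
```

View pics/s7.png

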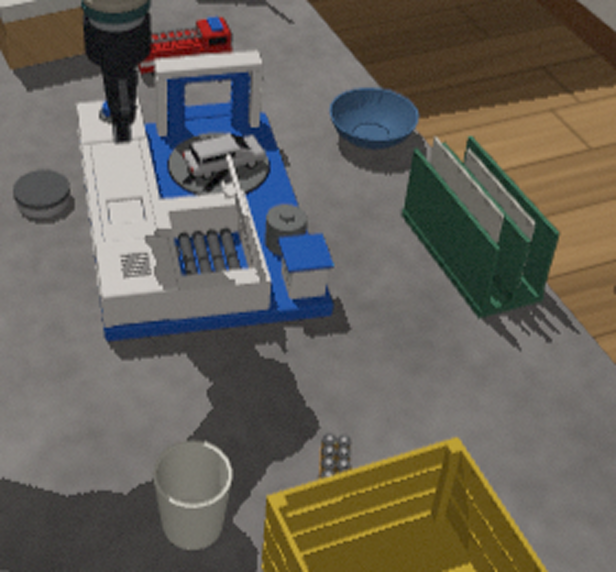

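The lid stands upright at (245,205) with the cells showing in the open compartment. The gripper is clear at (122,135), and the objects are where they were. I'll wait briefly for everything to settle, then hand in.

Request:
move_arm:
  increments:
    - [0, 0, 0, 0, 0, 0]
    - [0, 0, 0, 0, 0, 0]
    - [0, 0, 0, 0, 0, 0]
    - [0, 0, 0, 0, 0, 0]
    - [0, 0, 0, 0, 0, 0]
    - [0, 0, 0, 0, 0, 0]
    - [0, 0, 0, 0, 0, 0]
    - [0, 0, 0, 0, 0, 0]
    - [0, 0, 0, 0, 0, 0]
    - [0, 0, 0, 0, 0, 0]

```text
clock: 22.05
eef_pos: [515.4, -13.7, 143.5]
tool_rot: [3.142, -0.0, 2.961]
force: [0.4, -0.1, 0.0]
width: -0.2
```

```bash
python3 -c "
from cell import ctrl
print(ctrl.read_state()['force'],ctrl.finish_job())"
```

```text
the job is handed in; nothing more can be done
[ 0.40069798 -0.07037933  0.02714881] None
```

The battery lid is open and the job is handed in, at about 22 s of the 58 s allowed; no verdict is reported. I rested the closed fingertip on the panel at about 5 N and slid it towards −y. The force dropped to nothing over the recess. I then pressed the button in about 5 mm, at 3.9 N, and lifted clear.

**Last checks:** the final side view shows the lid standing upright with the compartment open, the gripper clear and the vehicles, tin, cup and cells looking undisturbed. I judged that by eye and did not measure their positions. The wrist force was about 0 N at hand-in. I did not measure the button's return or the lid angle.

**One disagreement:** the panel was touched at a reported tool-tip height of 31 mm, when its face should be at 70 mm. The height reading or the stated fingertip length is therefore about 39 mm off. I went by touch and the fingertip's shadow instead, and the sideways positions agreed with the cameras.

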